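Start and seat the lock bolt of a decorating turntable

TASK

Take the T-handled bolt out of the wooden block, lower it into the well in the middle of the turntable, and feel gently for the start of the thread at the bottom. Then screw it in clockwise, without forcing the thread, until its collar is fully home on the turntable, let go, and leave the other things on the table where they are.

Things in the scene. Friction and masses are not known exactly. Their poses are not given: they have to be found in the camera images.
- bolt_head (a point): Centre of the handle bar of the steel T-handled bolt (0.12-0.2 kg), which stands upright in the wooden block at the start. z up along the bolt, x along the bar. Bar 40 long (x), 14 thick (y, gripped across this), 24 tall. Below it a neck 14 wide, 18 long, then the collar, a disc 44 wide, 6 thick. This point is 36 mm above the collar's underside and 122 mm above the tip.
- bolt_collar (a point): Centre of the underside of the bolt's collar, axes as the head's. At the start it rests on the wooden block; when home it rests on the turntable. Below it hangs the shank, 15 mm wide, 86 mm long, the last 10 mm tapering to a blunt tip 6 mm wide.
- bolt_lugs (a point): On the bolt's axis, level with the undersides of its two thread lugs, 16 mm above the tip and 70 mm below the collar; axes as the head's. The lugs stick out of the shank on opposite sides along +x and -x (in line with the handle bar): 25 mm over both, 5 wide, 5 tall.
- well_mouth (a point): Centre of the well's mouth, level with the turntable's top, z up. The well is plain, upright, 31 mm wide. Collar's underside above this point: about 13 mm while the lugs lie on the nut's face, 4 mm when they have dropped into the thread, 0 when home.
- nut_face (a point): In the well, on its axis, 57 mm below the mouth: flat face of a two-start brass nut, bore 19 mm. Two opposite gaps in the face, each 60 degrees wide, are the thread starts; their direction is unknown and differs every time (the axes here say nothing of it). Lugs over the gaps: the bolt can drop 9 mm. Then a right-hand thread, 20 mm per turn, 1.5 mm play; 100 degrees from mid-gap brings it home.
- stand: The turntable, fixed: grey column, round aluminium wheel head 150 wide, top 104 mm above the table; origin on its axis at the table. Below the nut a spring plunger meets the tip after 2 mm of the drop, pushing up 3 N, rising to 6 N at home; it lifts a bolt not turned under the thread; under it, friction holds. Thread is delicate: press under 20 N, stop turning when it stiffens (60 N strips it).
- block: Fixed block of light wood, 84 x 84 x 90 tall, origin at the centre of its underside, with an upright hole 31 mm in diameter through its middle in which the bolt stands at the start.
- pot: Terracotta pot, 84 mm wide, 85 tall, origin at the centre of its underside; a bystander.
- jar: Small lidded paint jar, 52 mm wide, 65 tall, origin at the centre of its underside; a bystander.
- tile: White ceramic tile lying flat, 100 x 140 x 12 thick, origin at the centre of its underside; a bystander.
- cork: Cork stopper standing up, 36 mm wide, 34 tall, origin at the centre of its underside; a bystander.
There are look-alikes about, which are no part of the job. What is meant by the part that bears bolt_head is not green, orange or purple, and is the smaller of those in its own colour.

How it is judged:
By the outcome, as a careful person would: the job done as asked, in the order asked, and still so for the second after the job is handed in, with the robot touching nothing.
It also fails if it takes over 72 s, if anything falls off the work surface, if the arm or the gripper's body presses on something with over 40 N, if the wrist force passes 120 N, or if a joint passes its speed limit or range.

ROBOT

A 6-joint arm with a two-finger parallel gripper is mounted at the origin on the work surface. World frame = base frame: x ahead of the robot, y to its left, z up, the work surface at z = 0. Lengths are in m, angles in rad, forces in N, time in s.
With the tool pointing down it reaches from about 0.35 to 0.975 m from the base axis. Payload 4.9 kg.
Tool frame: the origin (TCP) lies at the very end of the fingers, on their centre line; the grasp point (between the pads) lies 19 mm behind it; x points along the fingers, y is the direction in which the jaws open and shut, and the axes are right-handed (so a half turn about x gives the same grasp; the last joint's range is limited). The gripper opens to 85 mm and grips with 20 to 120 N. Pads are 22 mm wide; open, the fingers measure 114 mm over their backs; the gripper's body (76 mm by 85 mm) begins 54 mm behind the grasp point. The pads swing forward as they close: fully open they stand 13 mm farther back than shut.
Start: joints at [-1.25, 0.053, 1.613, -0, 1.476, -0.119], TCP at [0.266, -0.566, 0.231] pointing down, gripper open.
Joint ranges: [-3.01, 3.01], [-1.01, 2.22], [0.06, 2.58], [-1.02, 4.17], [0.09, 2.62], [-3.14, 3.14]. Speed limits (rad/s): [2.57, 2.57, 3.14, 3.14, 3.14, 3.14].

INTERFACE

Orientations are given as a unit quaternion [w, x, y, z].
In Python, from plant import manip gives the robot as it stands.
- The arm moves only by the tool play_rows, never from a script. Its argument "plan" is a list of rows, each a list of 5 numbers: the shift along the tool's x, y, z in mm, then the turn about the tool's x in rad, then the closure, from -1 (fully open) to 1 (shut). A call has 1 to 8 rows; each row is the pose to reach, as a shift and turn from the pose commanded when the call began, along the tool's axes at that moment; what a row does not reach only later rows make up. A row lasts 1/8 s, in which the tool goes at most 62.5 mm and 10.7 degrees, less where a joint would pass 70% of its speed; a pose out of reach is approached as far as the arm can. A call with a gripper value outside its range is refused whole. The fingers move at their own pace and stop on an object; the grip force is fixed at half the most. Time passes only in rows, so rows that repeat a pose let the fingers close. It gives the time, the measured TCP pose, the force and the opening at its end, in the units of the state.
- manip.state(): the state, without advancing time (a new reading comes with each control period).
- manip.grab_frame(name): name is "scene" or "top" or "wrist"; returns a dict with "img" (420x560x3 uint8, red, green, blue), "range_z" (420x560 float32, m along the optical axis (not along the pixel's ray), 0 where there is no reading), "fx", "fy", "cx", "cy" (pixels), "origin" and "rotation" of the camera in the world. Camera axes: x right, y up, looking along -z (the intrinsics and any distortion apply to the point x, -y, -z); pixel columns grow to the right and rows downward; lengths in m; the calibration is good to about 2 mm. A picture is of the moment at which its call begins.
- manip.job_done(): hands the job in, once; it reports no verdict.
The state is a dict: "time": time; "joint_pos": joint angles; "joint_vel": joint speeds; "joint_efforts": joint torques, N m; "tool_pos": TCP position; "tool_rot": TCP orientation; "contact_force": force on the tool from outside, world axes, zero at the start; "ft_torque": the same for the moment, N m; "gripper_width": opening from 0.0 (shut) to 1.0 (fully open).
Only numpy, scipy, OpenCV 4.12 (cv2) and the standard library are available. Lean on these libraries where they do the work, as an engineer would, in place of code of your own. Each camera call takes 0.05 s, during which the arm holds its last target. There are 200 camera calls.

## Working session

There is one attempt and no reset: what is moved stays moved. The work goes in short steps, Python scripts to look and compute and a tool call to move; the robot and the scene stay as the last step left them, time stands still between calls to the robot, and variables do not carry over. Pictures are saved under pics/ and viewed, about 8 in all and at most 12, crops included, and the job is handed in when it is done.

Besides the shell and the picture viewer there is one more tool, called after ">>>" in YAML: its name, and indented under it one key for each argument. play_rows: Moves the arm, as the interface text tells. Its arguments: {"type":"object","properties":{"plan":{"type":"array"}},"required":["plan"]}

```bash
mkdir -p pics; cat > h.py <<'E'
import numpy as np, cv2
from plant import manip
def grab(n,f=None):
    d=manip.grab_frame(n)
    if f: cv2.imwrite('pics/'+f,cv2.cvtColor(d['img'],cv2.COLOR_RGB2BGR))
    return d
def cloud(d):
    v,u=np.mgrid[0:420,0:560]; z=d['range_z']
    p=np.stack([(u-d['cx'])/d['fx']*z,-(v-d['cy'])/d['fy']*z,-z],-1)
    return p@np.array(d['rotation']).T+np.array(d['origin'])
E
python3 - <<'E'
from h import *
a=grab('scene','s1.png');b=grab('top','t1.png')
for n,d in (('scene',a),('top',b)):
    print({k:d[k] for k in d if k not in('img','range_z')})
    np.savez(n+'.npz',img=d['img'],P=cloud(d),rz=d['range_z'])
print(manip.state())
E
```

```text
{'fx': 526.7342730415161, 'fy': 526.7342730415161, 'cx': 277.7050872781996, 'cy': 199.58106859418618, 'origin': array([1.28290979, 0.33804788, 0.75824802]), 'rotation': array([0.47723168, 0.22642953, 0.35886158, 0.769544  ])}Traceback (most recent call last):
  File "<stdin>", line 5, in <module>
  File "h.py", line 10, in cloud
    return p@np.array(d['rotation']).T+np.array(d['origin'])
           ~^~~~~~~~~~~~~~~~~~~~~~~~~~
ValueError: matmul: Input operand 1 has a mismatch in its core dimension 0, with gufunc signature (n?,k),(k,m?)->(n?,m?) (size 4 is different from 3)
```

```bash
cat > h.py <<'E'
import numpy as np, cv2
from scipy.spatial.transform import Rotation as R
from plant import manip
def rot(q): return R.from_quat(np.roll(np.asarray(q),-1)).as_matrix()
def grab(n,f=None):
    d=manip.grab_frame(n)
    if f: cv2.imwrite('pics/'+f,cv2.cvtColor(d['img'],cv2.COLOR_RGB2BGR))
    return d
def cloud(d):
    v,u=np.mgrid[0:420,0:560]; z=d['range_z']
    p=np.stack([(u-d['cx'])/d['fx']*z,-(v-d['cy'])/d['fy']*z,-z],-1)
    return p@rot(d['rotation']).T+np.array(d['origin'])
E
python3 - <<'E'
from h import *
a=grab('scene','s1.png');b=grab('top','t1.png')
for n,d in (('scene',a),('top',b)):
    print({k:d[k] for k in d if k not in('img','range_z')})
    np.savez(n+'.npz',img=d['img'],P=cloud(d),rz=d['range_z'])
print(manip.state())
E
```

```text
{'fx': 526.7342730415161, 'fy': 526.7342730415161, 'cx': 277.7050872781996, 'cy': 199.58106859418618, 'origin': array([1.28290979, 0.33804788, 0.75824802]), 'rotation': array([0.47723168, 0.22642953, 0.35886158, 0.769544  ])}
{'fx': 423.6419350096707, 'fy': 423.6419350096707, 'cx': 284.50457257744364, 'cy': 205.26398195163927, 'origin': array([ 0.50854069, -0.02828081,  0.92478906]), 'rotation': array([-0.69500228, -0.04129884,  0.01044559,  0.71774447])}
{'time': 0.2, 'joint_pos': array([-1.25000658e+00,  5.31350843e-02,  1.61378074e+00, -3.44701410e-05,
        1.47598869e+00, -1.19017600e-01]), 'joint_vel': array([ 3.32432604e-04, -5.21457915e-05, -5.33323390e-03, -7.72108915e-04,
       -2.19537017e-04,  1.42383254e-03]), 'joint_efforts': array([ 1.72958075e-04, -3.93675041e+01, -3.70204175e+01, -1.38336804e-04,
        4.91860905e-03,  2.66482158e-05]), 'tool_pos': array([ 0.26595838, -0.56514889,  0.23050713]), 'tool_rot': array([-0.15378604, -0.69001938, -0.15470651,  0.69013695]), 'contact_force': array([-0.12683804, -0.12704612, -0.03636187]), 'ft_torque': array([0.00593983, 0.05159674, 0.00698875]), 'gripper_width': 1.0033793371529487}
```

View pics/s1.png

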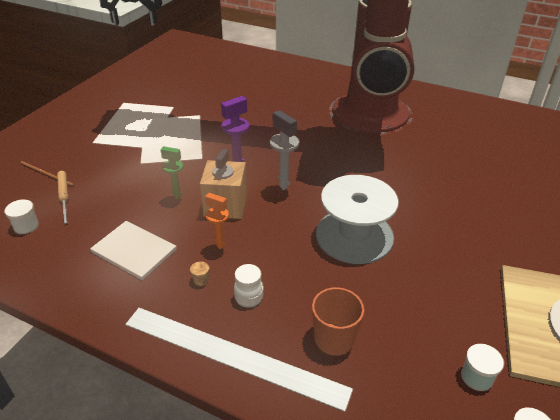

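View pics/t1.png

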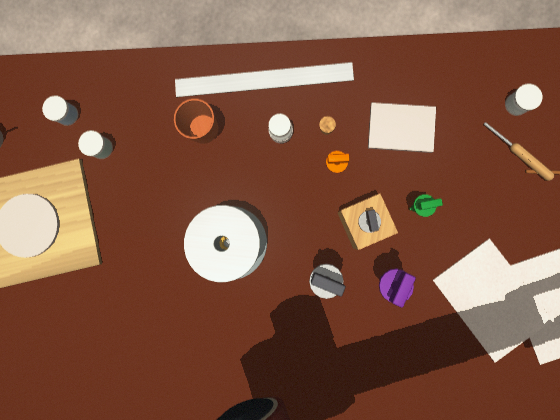

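The scene shows the grey bolt in the wooden block (scene px 222,168; top px 369,221). The larger grey look-alike stands free at top px 327,282. The turntable's well is at top px 222,243, with brass just visible inside. The bystanders are along the upper part of the top view, with green, orange and purple decoys around the block.

```bash
python3 - <<'E'
from h import *
for n in('top','scene'):
    f=np.load(n+'.npz');P=f['P'];img=f['img'].astype(int);ok=f['rz']>0
    sat=img.max(-1)-img.min(-1)
    x,y,z=P[...,0],P[...,1],P[...,2]
    if n=='top':
        print('px->', [P[v,u].round(3) for u,v in((369,221),(240,225),(223,275),(327,282),(350,205))])
        bc=P[221,369]; sc=P[225,240]
    near=ok&(np.hypot(x-bc[0],y-bc[1])<.06)
    bar=near&(z>.120)&(z<.16); print(n,'bar n',bar.sum())
    bar2=bar&(z>np.median(z[bar])-.003) if n=='top' else bar&(z>.132)
    if bar2.sum()>5:
        r=cv2.minAreaRect((P[bar2][:,:2]*1000).astype(np.float32)); print(r,np.median(z[bar2]), z[bar2].max())
    col=near&(z>.085)&(z<.105)
    colr=near&(z>.08)&(z<.0925)
    if colr.sum(): print('block',cv2.minAreaRect((P[colr][:,:2]*1000).astype(np.float32)),np.median(z[colr]))
    cg=col&(sat<40)
    if cg.sum(): print('collar',cv2.minEnclosingCircle((P[cg][:,:2]*1000).astype(np.float32)),cg.sum(),np.median(z[cg]))
    st=ok&(abs(z-.104)<.006)&(np.hypot(x-sc[0],y-sc[1])<.16)
    c=(P[st][:,:2]*1000).astype(np.float32)
    h=cv2.convexHull(c)
    print('stand',cv2.minEnclosingCircle(c),cv2.fitEllipse(h),np.median(z[st]))
s=manip.state();print(rot(s['tool_rot']).round(3))
d=manip.grab_frame('wrist');T=rot(s['tool_rot']);print('cam in tool',T.T@(d['origin']-s['tool_pos']),(T.T@rot(d['rotation'])).round(2),d['fx'])
E
```

```text
px-> [array([ 0.533, -0.15 ,  0.137]), array([0.534, 0.095, 0.103]), array([0.438, 0.13 , 0.103]), array([ 0.429, -0.066,  0.193]), array([ 0.573, -0.132, -0.001])]
top bar n 192
((533.3449096679688, -156.74166870117188), (39.60422134399414, 14.03848934173584), 8.230637550354004) 0.13771185531079494 0.14092785789870688
block ((533.2579956054688, -156.8683624267578), (83.9947738647461, 84.48748779296875), 21.55228614807129) 0.08974173533295127
collar ((534.3353881835938, -157.19528198242188), 22.115028381347656) 199 0.09582590647644484
stand ((499.68768310546875, 132.6652374267578), 75.1224365234375) ((499.5508728027344, 132.35984802246094), (148.7898712158203, 148.96775817871094), 42.09266662597656) 0.10367492126002587
scene bar n 169
((535.5027465820312, -155.10031127929688), (40.319515228271484, 15.021453857421875), 8.377157211303711) 0.13765588246171778 0.14108229780845127
block ((533.408935546875, -155.77523803710938), (91.23822021484375, 84.75019073486328), 21.930818557739258) 0.09024815503544314
collar ((534.2494506835938, -154.8686065673828), 22.32123374938965) 194 0.09668607262298262
stand ((500.6717529296875, 133.5643310546875), 76.36885833740234) ((500.5529479980469, 133.2261505126953), (148.52365112304688, 151.7727508544922), 93.49028778076172) 0.10501941058288244
[[-0.     0.426 -0.905]
 [ 0.001 -0.905 -0.426]
 [-1.    -0.001 -0.   ]]
cam in tool [-0.14386047  0.00122695 -0.06974051] [[-0.    0.27 -0.96]
 [ 1.   -0.   -0.  ]
 [-0.   -0.96 -0.27]] 328.7372537665572
```

>>> play_rows:
  plan:
    - [-10,-39,-44,-0.178,-1]
    - [-20,-78,-88,-0.356,-1]
    - [-30,-117,-133,-0.534,-1]
    - [-30,-156,-177,-0.712,-1]
    - [-30,-195,-221,-0.89,-1]
    - [-30,-234,-265,-1.068,-1]
    - [-30,-274,-309,-1.246,0]
    - [-30,-313,-353,-1.424,0]

```text
time: 1.25
tool_pos: [0.4526, -0.1301, 0.2615]
tool_rot: [0.569, 0.42, 0.569, -0.42]
contact_force: [1.7, -1.5, -0.4]
gripper_width: 0.603
```

```bash
cat >> h.py <<'E'
def goto(p,psi_deg):
    """delta to TCP p (m), tool-down with tool-y heading psi: prints mm in tool axes, turn"""
    s=manip.state();T=rot(s['tool_rot']);d=T.T@(np.array(p)-s['tool_pos'])*1000
    cur=np.degrees(np.arctan2(T[1,1],T[0,1]))
    t=np.array([d[0],d[1],d[2]]).round(1)
    print('pos',s['tool_pos'].round(4),'psi',cur.round(2),'tilt',T[:,0].round(3),'q6',s['joint_pos'][5].round(3),'t',s['time'],'w',round(s['gripper_width'],3),'F',s['contact_force'].round(1),'M',s['ft_torque'].round(2))
    print('shift',t,'turn',np.radians((cur-psi_deg+180)%360-180).round(4))
E
python3 -c "
from h import *
goto([.57,.143,.26],98.2)"
```

```text
pos [ 0.4526 -0.1301  0.2615] psi 17.11 tilt [ 0.001 -0.    -1.   ] q6 -0.737 t 1.25 w 0.603 F [ 1.7 -1.5 -0.4] M [ 0.04 -0.09 -0.01]
shift [   1.5  192.5 -226.5] turn -1.4152
```

>>> play_rows:
  plan:
    - [0,38,-45,-0.177,0]
    - [0,77,-90,-0.354,0]
    - [0,116,-136,-0.531,0]
    - [0,154,-181,-0.708,0]
    - [0,192,-226,-0.885,0]
    - [40,192,-226,-1.062,0]
    - [80,192,-226,-1.239,0]
    - [110,192,-226,-1.415,0]

```text
time: 2.25
tool_pos: [0.5699, 0.1401, 0.149]
tool_rot: [0.705, -0.051, 0.706, 0.051]
contact_force: [0.0, 0.3, -0.5]
gripper_width: 0.5
```

```bash
python3 - <<'E'
from h import *
goto([.57,.143,.15],98.2)
d=grab('wrist');P=cloud(d);goto([.57,.143,.15],98.2)
ok=d['range_z']>0
x,y,z=P[...,0],P[...,1],P[...,2]
r=np.hypot(x-.5,y-.133)
m=ok&(abs(z-.104)<.004)&(r<.1)
# hole: non-plane region within
h=(ok&(z<.095)&(r<.03)).astype(np.uint8)
v,u=np.nonzero(h);print('hole px',u.min(),u.max(),v.min(),v.max())
rim=m&(cv2.dilate(h,np.ones((5,5)))>0)
c=(P[rim][:,:2]*1000).astype(np.float32);print('rim',cv2.minEnclosingCircle(c),cv2.fitEllipse(cv2.convexHull(c)),'plane z',np.median(z[m]))
print('z hist',np.histogram(z[h>0],bins=np.arange(0,.11,.005)))
np.savez('wrist.npz',img=d['img'],P=P)
u0,v0=int(u.mean()),int(v.mean())
crop=d['img'][max(v0-40,0):v0+40,max(u0-40,0):u0+40]
big=cv2.resize(crop,None,fx=5,fy=5,interpolation=cv2.INTER_CUBIC)
zc=np.clip((z[max(v0-40,0):v0+40,max(u0-40,0):u0+40]-.02)/.09*255,0,255).astype(np.uint8)
zb=cv2.applyColorMap(cv2.resize(zc,None,fx=5,fy=5,interpolation=cv2.INTER_NEAREST),cv2.COLORMAP_JET)
gm=np.clip(big.astype(float)*1.8,0,255).astype(np.uint8)
cv2.imwrite('pics/w1.png',np.hstack([gm[...,::-1],zb]));print(u0,v0,big.shape)
E
```

```text
pos [0.5699 0.1401 0.149 ] psi 98.23 tilt [-0.002 -0.    -1.   ] q6 -1.6 t 2.25 w 0.5 F [ 0.   0.3 -0.5] M [-0.04  0.01  0.01]
shift [-1.   2.9  0.5] turn 0.0005
pos [0.5674 0.1396 0.1444] psi 98.41 tilt [-0.009 -0.001 -1.   ] q6 -1.604 t 2.3 w 0.498 F [-1.2 -0.  -2.4] M [-0.03  0.08  0.04]
shift [-5.6  3.   3.1] turn 0.0037
hole px 261 315 84 139
rim ((499.4330139160156, 130.38868713378906), 16.281091690063477) ((499.3583984375, 130.4044952392578), (31.937345504760742, 32.17985534667969), 179.5011444091797) plane z 0.10522597419233767
z hist (array([  0,   0,   0, 252,   0, 129, 239, 199,  43, 666,  76,  64,  80,
        76,  87,  90, 106,  94, 129,   0,   0]), array([0.   , 0.005, 0.01 , 0.015, 0.02 , 0.025, 0.03 , 0.035, 0.04 ,
       0.045, 0.05 , 0.055, 0.06 , 0.065, 0.07 , 0.075, 0.08 , 0.085,
       0.09 , 0.095, 0.1  , 0.105]))
288 111 (400, 400, 3)
```

View pics/w1.png

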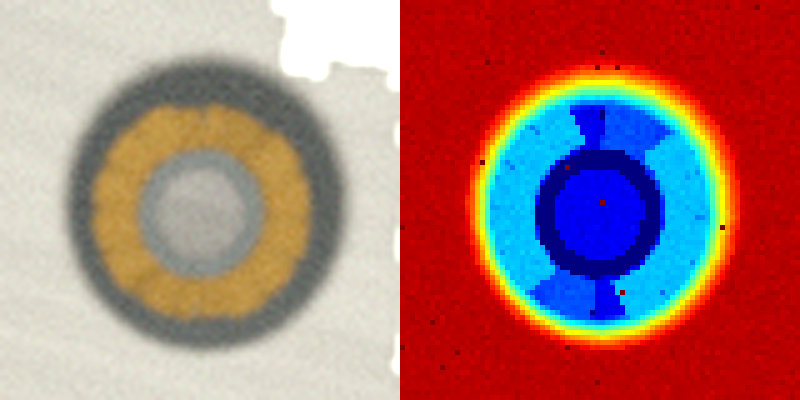

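The depth crop shows the nut's two gaps clearly, at the top and bottom of the ring (crop px ~620,125 and ~580,295). I'll retake it now that the arm is still and measure the angles.

```bash
python3 - <<'E'
from h import *
for i in range(2):
    d=grab('wrist')
P=cloud(d);ok=d['range_z']>0
x,y,z=P[...,0],P[...,1],P[...,2]
r=np.hypot(x-.5,y-.132)
h=(ok&(z<.095)&(r<.03)).astype(np.uint8)
m=ok&(abs(z-.104)<.004)&(r<.1)
rim=m&(cv2.dilate(h,np.ones((5,5)))>0)
c=(P[rim][:,:2]*1000).astype(np.float32);C=cv2.fitEllipse(cv2.convexHull(c))[0]
f=ok&(abs(z-.047)<.004)&(r<.02);C2=cv2.minEnclosingCircle((P[f][:,:2]*1000).astype(np.float32))
print('rim',C,'nutface',C2,np.median(z[f]))
cx,cy=np.array(C2[0])/1000
rr=np.hypot(x-cx,y-cy);a=np.degrees(np.arctan2(y-cy,x-cx))%360
ring=ok&(rr>.0105)&(rr<.0125)&(z<.06)
for k in range(0,360,10):
    s=ring&(a>=k)&(a<k+10); print(k,s.sum(),(np.median(z[s])*1000).round(1) if s.any() else None,end=' | ')
print();goto([.534,-.1565,.26],98.2)
E
```

```text
rim (499.36395263671875, 130.4049835205078) nutface ((499.2929992675781, 130.3875732421875), 15.530182838439941) 0.04861023402908807
0 8 37.8 | 10 7 30.0 | 20 8 48.5 | 30 7 48.7 | 40 9 48.5 | 50 8 48.3 | 60 8 48.5 | 70 7 48.6 | 80 9 48.9 | 90 9 48.5 | 100 8 49.0 | 110 8 48.8 | 120 9 48.4 | 130 8 48.6 | 140 8 47.7 | 150 10 37.4 | 160 7 38.6 | 170 6 38.8 | 180 7 39.0 | 190 8 29.9 | 200 7 48.4 | 210 9 47.8 | 220 9 48.6 | 230 7 49.0 | 240 10 48.6 | 250 8 48.6 | 260 9 48.2 | 270 7 48.5 | 280 10 48.2 | 290 10 48.8 | 300 7 49.1 | 310 8 48.8 | 320 7 48.3 | 330 7 37.5 | 340 7 38.3 | 350 7 38.4 | 
pos [0.5693 0.1397 0.1492] psi 97.7 tilt [-0.005 -0.001 -1.   ] q6 -1.592 t 2.4 w 0.497 F [-0.   0.5  0.3] M [ 0.02 -0.02  0.02]
shift [-110.5 -288.8  -75.2] turn -0.0087
```

>>> play_rows:
  plan:
    - [-55,0,0,0,0]
    - [-110,0,0,0,0]
    - [-110,-60,-15,0,0]
    - [-110,-118,-30,0,0]
    - [-110,-176,-46,-0.005,0]
    - [-110,-234,-61,-0.009,0]
    - [-110,-289,-75,-0.009,0]
    - [-110,-289,-75,-0.009,0]

```text
time: 3.4
tool_pos: [0.536, -0.1605, 0.264]
tool_rot: [0.707, -0.049, 0.704, 0.048]
contact_force: [0.8, 0.2, -1.2]
gripper_width: 0.492
```

```bash
python3 - <<'E'
from h import *
for i in range(3): d=grab('wrist','w2.png')
P=cloud(d);ok=d['range_z']>0
x,y,z=P[...,0],P[...,1],P[...,2]
r=np.hypot(x-.534,y+.157)
b=ok&(r<.03)&(z>.13)&(z<.146)
print('bar',cv2.minAreaRect((P[b][:,:2]*1000).astype(np.float32)),np.median(z[b]))
c=ok&(r<.03)&(z>.092)&(z<.102)
print('collar',cv2.minEnclosingCircle((P[c][:,:2]*1000).astype(np.float32)))
bl=ok&(r<.07)&(z>.085)&(z<.0925)
print('block',cv2.minAreaRect((P[bl][:,:2]*1000).astype(np.float32)))
goto([.534,-.1565,.110],98.2)
E
```

```text
bar ((533.4493408203125, -159.12728881835938), (40.52609634399414, 13.783782005310059), 8.332780838012695) 0.13899346146959635
collar ((534.0479125976562, -157.0081329345703), 29.958402633666992)
block ((533.5537109375, -159.19937133789062), (84.31704711914062, 84.20059967041016), 21.643672943115234)
pos [ 0.5365 -0.1564  0.263 ] psi 98.3 tilt [ 0.002 -0.    -1.   ] q6 -2.133 t 3.55 w 0.498 F [-0.1 -0.1 -0.8] M [ 0.06 -0.03 -0.02]
shift [153.    0.4  -2.8] turn 0.0018
```

View pics/w2.png

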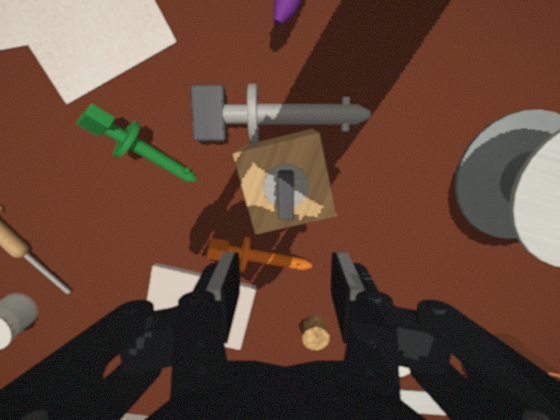

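The wrist picture shows the bolt bar at px 286,193, centred between the fingers. The grey, green and orange look-alikes seem tilted or lying down, so I'm checking with the scene camera.

```bash
python3 - <<'E'
from h import *
d=grab('scene','s2.png')
f=np.load('scene.npz')
w=grab('wrist');P=cloud(w)
for u,v in ((208,113),(255,113),(345,113),(365,113),(95,120),(190,177),(215,245),(305,264)): print((u,v),P[v,u].round(3))
E
```

```text
(208, 113) [ 0.478 -0.247  0.051]
(255, 113) [ 0.47  -0.197  0.062]
(345, 113) [ 0.456 -0.102  0.026]
(365, 113) [ 0.453 -0.078  0.018]
(95, 120) [ 0.503 -0.367  0.044]
(190, 177) [ 0.559 -0.274  0.002]
(215, 245) [ 0.632 -0.23   0.032]
(305, 264) [ 0.647 -0.115  0.019]
```

View pics/s2.png

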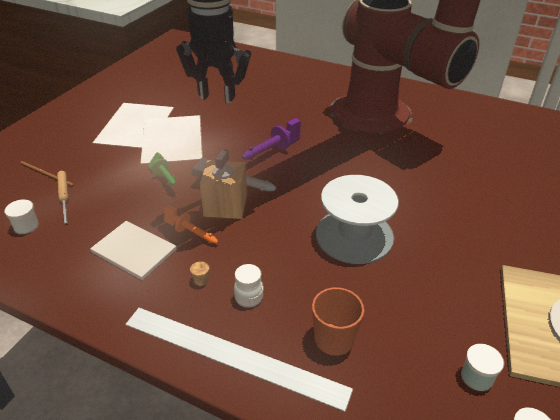

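All four look-alikes were balanced on their tips and toppled by themselves; even the far ones fell, and I measured no contact. The bolt in the block and the bystanders haven't moved, so I'm going ahead with the grasp.

>>> play_rows:
  plan:
    - [50,0,-3,0,0]
    - [100,0,-3,0,0]
    - [140,0,-3,0,0]
    - [153,0,-3,0,0]
    - [153,0,-3,0,0]
    - [153,0,-3,0,1]
    - [153,0,-3,0,1]
    - [153,0,-3,0,1]

```text
time: 4.65
tool_pos: [0.5347, -0.1576, 0.1109]
tool_rot: [0.707, -0.052, 0.704, 0.051]
contact_force: [-0.8, 1.4, 5.9]
gripper_width: 0.149
```

```bash
python3 -c "
from h import *
goto([.534,-.157,.25],98.2)"
```

```text
pos [ 0.5347 -0.1576  0.1109] psi 98.37 tilt [ 0.004 -0.001 -1.   ] q6 -2.138 t 4.65 w 0.149 F [-0.8  1.4  5.9] M [0.24 0.03 0.01]
shift [-139.1    0.4   -0. ] turn 0.003
```

>>> play_rows:
  plan:
    - [0,0,0,0,1]
    - [-20,0,0,0,1]
    - [-50,0,0,0,1]
    - [-85,0,0,0,1]
    - [-120,0,0,0,1]
    - [-140,0,0,0,1]
    - [-140,0,0,0,1]
    - [-140,0,0,0,1]

```text
time: 5.65
tool_pos: [0.5322, -0.1568, 0.2465]
tool_rot: [0.704, -0.051, 0.706, 0.052]
contact_force: [0.0, 1.0, -0.8]
gripper_width: 0.152
```

```bash
python3 - <<'E'
from h import *
goto([.501,.132,.25],124)
d=grab('scene');P=cloud(d);t=grab('top');Q=cloud(t)
for n,P,d in(('s',P,d),('t',Q,t)):
    ok=d['range_z']>0
    img=d['img'].astype(int);sat=img.max(-1)-img.min(-1)
    m=ok&(np.hypot(P[...,0]-.534,P[...,1]+.157)<.035)&(P[...,2]>.13)&(P[...,2]<.245)
    z=P[...,2]
    print(n,m.sum(),'zmin',np.percentile(z[m],[0,2,5,50]) if m.any() else '')
    for lo in np.arange(.13,.25,.01):
        k=m&(z>=lo)&(z<lo+.01)
        if k.sum()>3: q=P[k]*1000;print(round(lo,3),k.sum(),q[:,:2].min(0).round(1),q[:,:2].max(0).round(1))
E
```

```text
pos [ 0.5322 -0.1568  0.2465] psi 98.37 tilt [-0.003  0.001 -1.   ] q6 -2.138 t 5.65 w 0.152 F [ 0.   1.  -0.8] M [0.01 0.01 0.02]
shift [ -3.1 290.3  11.2] turn -0.4473
s 460 zmin [0.14042452 0.1489692  0.1550186  0.22679701]
0.14 14 [ 529.2 -157.6] [ 537.3 -148.8]
0.15 22 [ 527.2 -159.8] [ 544.4 -147.6]
0.16 38 [ 525.1 -160.1] [ 544.7 -147.6]
0.17 28 [ 531.3 -160.7] [ 539.3 -147.1]
0.18 35 [ 530.1 -161.7] [ 539.2 -147.5]
0.19 32 [ 526.  -160.2] [ 541.  -148.4]
0.2 32 [ 529.8 -160.5] [ 539.3 -148. ]
0.21 22 [ 529.7 -161.8] [ 541.7 -147.4]
0.22 32 [ 521.9 -172.7] [ 554.8 -134.6]
0.23 194 [ 511.5 -177.1] [ 556.1 -133.1]
0.24 11 [ 530.5 -158.6] [ 539.4 -148.8]
t 0 zmin
```

>>> play_rows:
  plan:
    - [-5,30,1,-0.09,1]
    - [-5,85,3,-0.2,1]
    - [-5,140,5,-0.3,1]
    - [-5,195,8,-0.4,1]
    - [-5,250,10,-0.464,1]
    - [-5,290,11,-0.464,1]
    - [-5,290,11,-0.464,1]
    - [-5,290,11,-0.464,1]

```text
time: 6.75
tool_pos: [0.5013, 0.131, 0.2522]
tool_rot: [0.674, -0.213, 0.675, 0.212]
contact_force: [0.0, -0.3, -0.8]
gripper_width: 0.151
```

```bash
python3 - <<'E'
from h import *
goto([.5007,.1319,.21],125)
d=grab('scene','s3.png');P=cloud(d);ok=d['range_z']>0;z=P[...,2]
m=ok&(np.hypot(P[...,0]-.501,P[...,1]-.133)<.03)
for lo in np.arange(.14,.23,.01):
    k=m&(z>=lo)&(z<lo+.01)
    if k.sum()>3: q=P[k]*1000;print(round(lo,3),k.sum(),q[:,:2].min(0).round(1),q[:,:2].max(0).round(1))
m=ok&(abs(z-.104)<.004)&(np.hypot(P[...,0]-.5,P[...,1]-.133)<.09)
print(cv2.fitEllipse(cv2.convexHull((P[m][:,:2]*1000).astype(np.float32))))
goto([.5007,.1319,.21],125)
E
```

```text
pos [0.5013 0.131  0.2522] psi 124.97 tilt [-0.002 -0.001 -1.   ] q6 -2.069 t 6.75 w 0.151 F [ 0.  -0.3 -0.8] M [ 0.05  0.   -0.04]
shift [42.2  1.1  0.1] turn -0.0005
0.15 19 [499.4 124.3] [507.6 137.6]
0.16 33 [498.9 124.6] [513.4 140.1]
0.17 34 [499.9 123.5] [510.3 138.7]
0.18 36 [497.9 125.8] [509.9 138.6]
0.19 39 [498.7 124. ] [509.3 138.8]
0.2 35 [502.1 125. ] [509.7 138.9]
0.21 36 [499.3 123.3] [509.9 138.3]
0.22 12 [501.  127.9] [510.  138.2]
((500.6959228515625, 133.39468383789062), (148.2217254638672, 151.09446716308594), 109.44126892089844)
pos [0.5015 0.1306 0.2524] psi 124.92 tilt [-0.001 -0.001 -1.   ] q6 -2.069 t 6.8 w 0.152 F [ 0.4  0.2 -1.2] M [-0.01 -0.06  0.  ]
shift [42.4  1.5  0.1] turn -0.0014
```

>>> play_rows:
  plan:
    - [15,2,0,0,1]
    - [30,2,0,0,1]
    - [40,2,0,0,1]
    - [48,2,0,0,1]
    - [56,2,0,0,1]
    - [64,2,0,0,1]
    - [70,2,0,0,1]
    - [70,2,0,0,1]

```text
time: 7.8
tool_pos: [0.5002, 0.133, 0.1827]
tool_rot: [0.674, -0.212, 0.675, 0.212]
contact_force: [-0.0, -0.6, -2.2]
gripper_width: 0.154
```

```bash
python3 - <<'E'
from h import *
goto([.5000,.1324,.15],125)
d=grab('scene');img=d['img'][140:270,290:430];cv2.imwrite('pics/s4.png',cv2.resize(img,None,fx=5,fy=4.5)[...,::-1])
E
```

```text
pos [0.5002 0.133  0.1827] psi 124.96 tilt [-0.001 -0.    -1.   ] q6 -2.065 t 7.8 w 0.154 F [-0.  -0.6 -2.2] M [ 0.01 -0.03  0.01]
shift [32.7 -0.4 -0.5] turn -0.0006
```

View pics/s4.png

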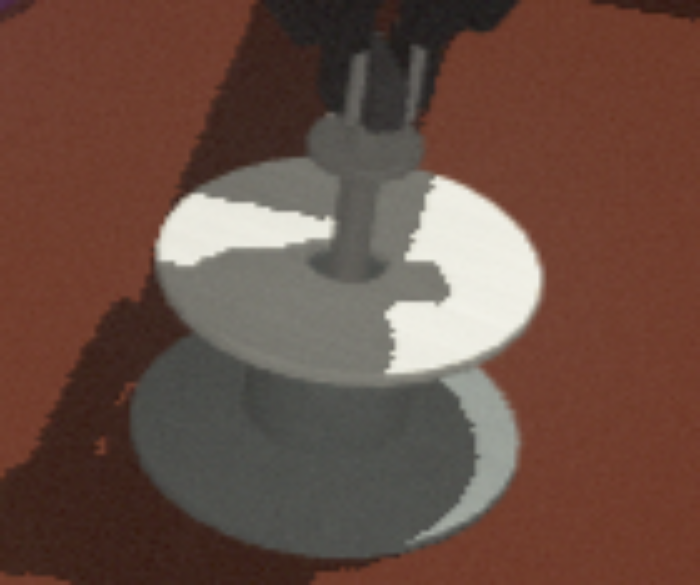

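The bolt is inside the well and roughly centred: shank at crop px 352,240, hole spanning x 308–390 at y 265. No side force shows. I'm lowering it to just above the nut.

>>> play_rows:
  plan:
    - [8,0,0,0,1]
    - [16,0,0,0,1]
    - [24,0,0,0,1]
    - [32,0,0,0,1]
    - [37,0,0,0,1]
    - [40,0,0,0,1]
    - [40,0,0,0,1]
    - [40,0,0,0,1]

```text
time: 8.85
tool_pos: [0.5008, 0.133, 0.1437]
tool_rot: [0.675, -0.212, 0.674, 0.212]
contact_force: [0.1, -0.6, -1.2]
gripper_width: 0.154
```

```bash
python3 -c "
from h import *
goto([.5000,.1324,.138],125)"
```

```text
pos [0.5008 0.133  0.1437] psi 124.96 tilt [ 0.001  0.    -1.   ] q6 -2.065 t 8.85 w 0.154 F [ 0.1 -0.6 -1.2] M [ 0.   -0.01  0.01]
shift [ 5.7 -0.  -1. ] turn -0.0007
```

>>> play_rows:
  plan:
    - [1.5,0,-0.5,0,1]
    - [3,0,-0.5,0,1]
    - [4.5,0,-0.5,0,1]
    - [5.5,0,-0.5,0,1]
    - [5.5,0,-0.5,0,1]

```text
time: 9.48
tool_pos: [0.5002, 0.1328, 0.1382]
tool_rot: [0.674, -0.212, 0.674, 0.212]
contact_force: [-1.1, 0.2, 1.3]
gripper_width: 0.153
```

>>> play_rows:
  plan:
    - [0.5,0,0,0,1]
    - [1,0,0,0,1]
    - [1,0,0,0,1]

```text
time: 9.85
tool_pos: [0.5005, 0.1328, 0.1381]
tool_rot: [0.675, -0.212, 0.674, 0.212]
contact_force: [-2.8, -0.1, 6.2]
gripper_width: 0.148
```

>>> play_rows:
  plan:
    - [0,0,0,0.08,1]
    - [0,0,0,0.16,1]
    - [0,0,0,0.24,1]
    - [0,0,0,0.32,1]
    - [0,0,0,0.4,1]
    - [0,0,0,0.4,1]

```text
time: 10.6
tool_pos: [0.501, 0.1329, 0.1377]
tool_rot: [0.704, -0.074, 0.702, 0.075]
contact_force: [-0.4, 1.6, 3.4]
gripper_width: 0.152
```

>>> play_rows:
  plan:
    - [0,0,0,0.08,1]
    - [0,0,0,0.16,1]
    - [0,0,0,0.24,1]
    - [0,0,0,0.31,1]
    - [0,0,0,0.31,1]

```text
time: 11.22
tool_pos: [0.4997, 0.1326, 0.136]
tool_rot: [0.706, 0.034, 0.707, -0.035]
contact_force: [-0.6, -0.3, -0.7]
gripper_width: 0.155
```

```bash
python3 -c "
from h import *
goto([.5000,.1324,.129],84)"
```

```text
pos [0.4997 0.1326 0.136 ] psi 84.39 tilt [-0.001 -0.    -1.   ] q6 -1.357 t 11.225 w 0.155 F [-0.6 -0.3 -0.7] M [ 0.01 -0.02 -0.  ]
shift [ 7.  -0.2  0.4] turn 0.0068
```

The press force vanished at bar ≈ −6°, as the camera predicted. I'm lowering into the gap.

>>> play_rows:
  plan:
    - [1.5,0,0,0,1]
    - [3,0,0,0,1]
    - [4.5,0,0,0,1]
    - [6,0,0,0,1]
    - [7,0,0,0,1]
    - [7,0,0,0,1]

```text
time: 11.98
tool_pos: [0.5001, 0.1327, 0.1298]
tool_rot: [0.706, 0.035, 0.706, -0.035]
contact_force: [-1.3, -0.5, 2.6]
gripper_width: 0.155
```

>>> play_rows:
  plan:
    - [0.5,0,0,0,1]
    - [1,0,0,0,1]
    - [1.5,0,0,0,1]
    - [1.5,0,0,0,1]

```text
time: 12.48
tool_pos: [0.5002, 0.1327, 0.1284]
tool_rot: [0.706, 0.035, 0.706, -0.035]
contact_force: [-2.4, 0.1, 3.5]
gripper_width: 0.151
```

>>> play_rows:
  plan:
    - [0.3,0,0,0.1,1]
    - [0.6,0,0,0.2,1]
    - [0.9,0,0,0.3,1]
    - [1.2,0,0,0.4,1]
    - [1.5,0,0,0.5,1]
    - [1.5,0,0,0.5,1]

```text
time: 13.22
tool_pos: [0.5009, 0.1327, 0.1278]
tool_rot: [0.676, 0.209, 0.675, -0.209]
contact_force: [-1.7, -0.5, 4.7]
gripper_width: 0.154
```

```bash
python3 -c "
from h import *
goto([.5000,.1324,.125],-16)"
```

```text
pos [0.5009 0.1327 0.1278] psi 55.6 tilt [ 0.002  0.    -1.   ] q6 -0.855 t 13.225 w 0.154 F [-1.7 -0.5  4.7] M [-0.24  0.44  0.04]
shift [ 2.8 -0.8 -0.6] turn 1.2497
```

>>> play_rows:
  plan:
    - [0.3,0,0,0.1,1]
    - [0.6,0,0,0.2,1]
    - [0.9,0,0,0.3,1]
    - [1.2,0,0,0.4,1]
    - [1.5,0,0,0.5,1]
    - [1.5,0,0,0.5,1]

```text
time: 13.98
tool_pos: [0.5006, 0.1324, 0.1261]
tool_rot: [0.603, 0.37, 0.602, -0.37]
contact_force: [-2.4, -1.7, 6.2]
gripper_width: 0.149
```

```bash
python3 -c "
from h import *
goto([.5000,.1324,.125],-16)"
```

```text
pos [0.5006 0.1324 0.1261] psi 26.96 tilt [ 0.001 -0.001 -1.   ] q6 -0.355 t 13.975 w 0.149 F [-2.4 -1.7  6.2] M [-0.45  0.68  0.  ]
shift [ 1.1 -0.5 -0.3] turn 0.7498
```

>>> play_rows:
  plan:
    - [0.3,0,0,0.1,1]
    - [0.5,0,0,0.2,1]
    - [0.8,0,0,0.3,1]
    - [1.1,0,0,0.4,1]
    - [1.1,0,0,0.4,1]

```text
time: 14.6
tool_pos: [0.5002, 0.1323, 0.125]
tool_rot: [0.518, 0.482, 0.517, -0.482]
contact_force: [-3.9, -2.0, 6.7]
gripper_width: 0.15
```

```bash
python3 -c "
from h import *
goto([.5000,.1324,.125],-16)"
```

```text
pos [0.5002 0.1323 0.125 ] psi 4.04 tilt [-0.    -0.001 -1.   ] q6 0.045 t 14.6 w 0.15 F [-3.9 -2.   6.7] M [-0.5   0.99  0.01]
shift [-0.  -0.2 -0.1] turn 0.3498
```

>>> play_rows:
  plan:
    - [0.2,0,0,0.07,1]
    - [0.5,0,0,0.14,1]
    - [0.7,0,0,0.21,1]
    - [0.7,0,0,0.21,1]

```text
time: 15.1
tool_pos: [0.4999, 0.1326, 0.125]
tool_rot: [-0.464, -0.533, -0.464, 0.534]
contact_force: [-6.6, -1.3, 11.1]
gripper_width: 0.149
```

```bash
python3 - <<'E'
from h import *
goto([.5000,.1324,.125],-16)
d=grab('scene');img=d['img'][140:270,290:430];cv2.imwrite('pics/s5.png',cv2.resize(img,None,fx=5,fy=4.5)[...,::-1])
P=cloud(d);z=P[...,2];ok=d['range_z']>0;r=np.hypot(P[...,0]-.5007,P[...,1]-.1335)
print('plane',np.median(z[ok&(abs(z-.104)<.004)&(r>.04)&(r<.07)]),'collar hist',np.histogram(z[ok&(r<.023)],bins=np.arange(.1,.13,.002)))
E
```

```text
pos [0.4999 0.1326 0.125 ] psi -7.96 tilt [-0.001 -0.001 -1.   ] q6 0.255 t 15.1 w 0.149 F [-6.6 -1.3 11.1] M [-0.5   1.54  0.07]
shift [-0.   0.2  0.1] turn 0.1403
plane 0.10507314506645499 collar hist (array([  0,  10,  20,  13,  34, 127,  30,   7,   6,   6,   3,   1,   2,
         3]), array([0.1  , 0.102, 0.104, 0.106, 0.108, 0.11 , 0.112, 0.114, 0.116,
       0.118, 0.12 , 0.122, 0.124, 0.126, 0.128]))
```

View pics/s5.png

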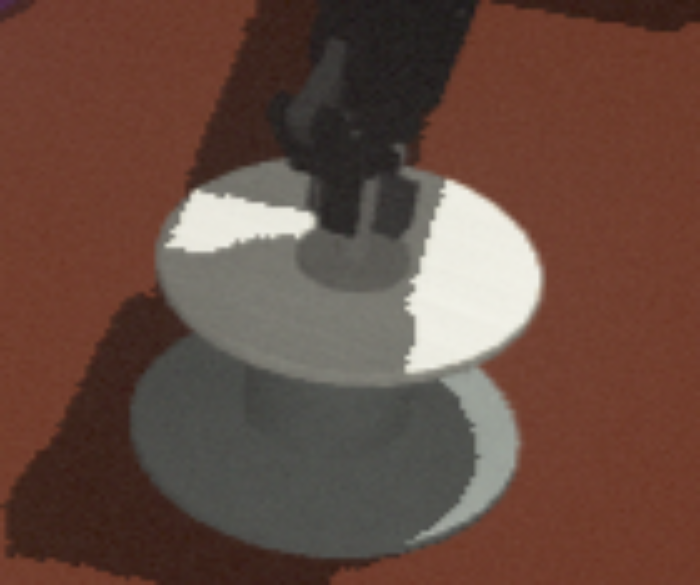

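The collar looks flat on the turntable (crop px 352,262) and the descent stopped at z = 0.125. I'm easing off the press a little and taking up the thread play in small turns until it stiffens.

>>> play_rows:
  plan:
    - [-0.4,0,0,0.05,1]
    - [-0.4,0,0,0.1,1]
    - [-0.4,0,0,0.1,1]

```text
time: 15.52
tool_pos: [0.4997, 0.1326, 0.125]
tool_rot: [-0.437, -0.555, -0.437, 0.557]
contact_force: [-7.5, -1.8, 9.4]
gripper_width: 0.149
```

```bash
python3 -c "
from h import *
goto([.5000,.1324,.125],-16)"
```

```text
pos [0.4997 0.1326 0.125 ] psi -13.68 tilt [-0.002 -0.001 -1.   ] q6 0.355 t 15.525 w 0.149 F [-7.5 -1.8  9.4] M [-0.42  1.48  0.03]
shift [-0.   0.3  0.1] turn 0.0404
```

>>> play_rows:
  plan:
    - [-0.2,-0.7,0,0.05,1]
    - [-0.4,-0.7,0,0.1,1]
    - [-0.4,-0.7,0,0.1,1]

```text
time: 15.9
tool_pos: [0.4993, 0.1326, 0.125]
tool_rot: [-0.409, -0.577, -0.408, 0.578]
contact_force: [-5.1, -1.8, 6.9]
gripper_width: 0.153
```

```bash
python3 -c "
from h import *
goto([.5000,.1324,.125],-16)"
```

```text
pos [0.4993 0.1326 0.125 ] psi -19.43 tilt [-0.001 -0.001 -1.   ] q6 0.455 t 15.9 w 0.153 F [-5.1 -1.8  6.9] M [-0.44  1.07  0.  ]
shift [-0.   0.8 -0.1] turn -0.0599
```

>>> play_rows:
  plan:
    - [-0.2,-0.4,0,0.04,1]
    - [-0.2,-0.4,0,0.08,1]
    - [-0.2,-0.4,0,0.08,1]

```text
time: 16.27
tool_pos: [0.499, 0.1327, 0.125]
tool_rot: [-0.385, -0.593, -0.385, 0.593]
contact_force: [-3.1, -2.0, 6.2]
gripper_width: 0.154
```

```bash
python3 -c "
from h import *
goto([.5000,.1324,.125],-24)"
```

```text
pos [0.499  0.1327 0.125 ] psi -24.01 tilt [-0.    -0.001 -1.   ] q6 0.535 t 16.275 w 0.154 F [-3.1 -2.   6.2] M [-0.47  0.89  0.05]
shift [-0.   1.  -0.2] turn -0.0001
```

>>> play_rows:
  plan:
    - [-0.2,0,0,0.04,1]
    - [-0.2,0,0,0.08,1]
    - [-0.2,0,0,0.08,1]

```text
time: 16.65
tool_pos: [0.4988, 0.1327, 0.125]
tool_rot: [-0.361, -0.608, -0.361, 0.608]
contact_force: [-3.3, -1.3, 5.2]
gripper_width: 0.151
```

```bash
python3 - <<'E'
from h import *
goto([.5000,.1324,.125],-28)
d=grab('wrist');P=cloud(d);z=P[...,2];ok=d['range_z']>0;r=np.hypot(P[...,0]-.4995,P[...,1]-.1305)
b=ok&(r<.028)&(z>.145)&(z<.158);print('barwrist',b.sum())
d=grab('scene');P=cloud(d);z=P[...,2];ok=d['range_z']>0;r=np.hypot(P[...,0]-.5007,P[...,1]-.1335)
b=ok&(r<.03)&(z>.148)&(z<.158);print(b.sum(), cv2.minAreaRect((P[b][:,:2]*1000).astype(np.float32)) if b.sum()>5 else '')
E
```

```text
pos [0.4988 0.1327 0.125 ] psi -28.59 tilt [-0.001 -0.001 -1.   ] q6 0.615 t 16.65 w 0.151 F [-3.3 -1.3  5.2] M [-0.4   0.89  0.11]
shift [-0.   1.2 -0.3] turn -0.0103
barwrist 4183
127 ((505.51397705078125, 141.62135314941406), (26.406570434570312, 41.469207763671875), 51.298614501953125)
```

>>> play_rows:
  plan:
    - [-0.1,0,0,0.03,1]
    - [-0.1,0,0,0.06,1]
    - [-0.1,0,0,0.06,1]

```text
time: 17.12
tool_pos: [0.4987, 0.1328, 0.125]
tool_rot: [-0.343, -0.618, -0.343, 0.619]
contact_force: [-4.3, -0.9, 6.1]
gripper_width: 0.159
```

```bash
python3 -c "
from h import *
goto([.5000,.1324,.125],-28)"
```

```text
pos [0.4987 0.1328 0.125 ] psi -32.02 tilt [-0.001 -0.001 -1.   ] q6 0.675 t 17.125 w 0.159 F [-4.3 -0.9  6.1] M [-0.32  0.94  0.1 ]
shift [-0.   1.3 -0.4] turn -0.0701
```

>>> play_rows:
  plan:
    - [0,0,0,0.03,1]
    - [0,0,0,0.06,1]
    - [0,0,0,0.06,1]

```text
time: 17.5
tool_pos: [0.4985, 0.1329, 0.125]
tool_rot: [-0.324, -0.628, -0.324, 0.629]
contact_force: [-5.8, -1.3, 5.6]
gripper_width: 0.151
```

```bash
python3 -c "
from h import *
for i in range(3):
    goto([.5000,.1324,.125],-28); manip.grab_frame('top')"
```

```text
pos [0.4985 0.1329 0.125 ] psi -35.44 tilt [-0.002 -0.001 -1.   ] q6 0.735 t 17.5 w 0.151 F [-5.8 -1.3  5.6] M [-0.33  0.95  0.04]
shift [-0.   1.5 -0.5] turn -0.1299
pos [0.4985 0.1329 0.125 ] psi -35.44 tilt [-0.002 -0.001 -1.   ] q6 0.735 t 17.55 w 0.156 F [-5.1 -1.1  6. ] M [-0.28  0.98  0.11]
shift [-0.   1.5 -0.5] turn -0.1298
pos [0.4985 0.1329 0.125 ] psi -35.44 tilt [-0.002 -0.001 -1.   ] q6 0.735 t 17.6 w 0.151 F [-4.3 -1.3  6. ] M [-0.26  1.01  0.1 ]
shift [-0.   1.5 -0.5] turn -0.1299
```

>>> play_rows:
  plan:
    - [-0.6,0,0,0,1]
    - [-1.2,0,0,0,1]
    - [-1.2,0,0,0,1]

```text
time: 18.02
tool_pos: [0.4984, 0.1328, 0.125]
tool_rot: [-0.324, -0.628, -0.324, 0.629]
contact_force: [-2.1, -1.1, -2.6]
gripper_width: 0.153
```

```bash
python3 - <<'E'
from h import *
goto([.5000,.1324,.125],-28)
d=grab('wrist');img=d['img'];cv2.imwrite('pics/w6.png',img[...,::-1])
goto([.5000,.1324,.125],-28)
E
```

```text
pos [0.4984 0.1328 0.125 ] psi -35.46 tilt [-0.002 -0.    -1.   ] q6 0.735 t 18.025 w 0.153 F [-2.1 -1.1 -2.6] M [-0.3   0.58  0.07]
shift [-0.   1.5 -0.6] turn -0.1303
pos [0.4984 0.1328 0.125 ] psi -35.47 tilt [-0.002 -0.    -1.   ] q6 0.735 t 18.075 w 0.155 F [-3.2 -1.8 -1.5] M [-0.37  0.54  0.12]
shift [-0.   1.5 -0.6] turn -0.1303
```

View pics/w6.png

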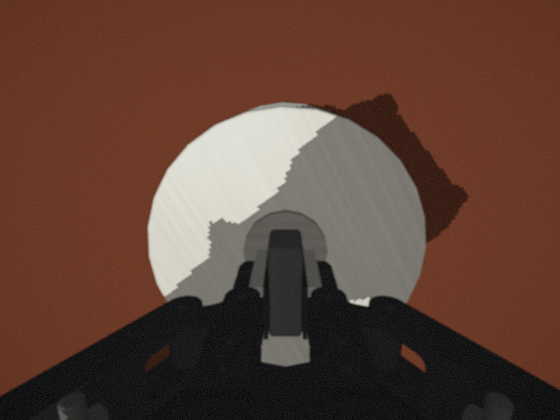

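>>> play_rows:
  plan:
    - [-0.6,0,0,0,1]
    - [-1.2,0,0,0,1]
    - [-1.2,0,0,0,1]

```text
time: 18.45
tool_pos: [0.4981, 0.1328, 0.1254]
tool_rot: [-0.324, -0.628, -0.324, 0.629]
contact_force: [1.2, -1.4, -14.3]
gripper_width: 0.15
```

```bash
python3 - <<'E'
from h import *
for i in range(3): goto([.5000,.1324,.125],-28);manip.grab_frame('top')
E
```

```text
pos [0.4981 0.1328 0.1254] psi -35.47 tilt [-0.002 -0.    -1.   ] q6 0.735 t 18.45 w 0.15 F [  1.2  -1.4 -14.3] M [-0.28 -0.08  0.12]
shift [ 0.4  1.8 -0.7] turn -0.1304
pos [0.4981 0.1328 0.1254] psi -35.47 tilt [-0.002 -0.    -1.   ] q6 0.735 t 18.5 w 0.154 F [  0.8  -1.4 -14.9] M [-0.36 -0.16  0.05]
shift [ 0.4  1.8 -0.7] turn -0.1304
pos [0.498  0.1328 0.1254] psi -35.47 tilt [-0.002 -0.    -1.   ] q6 0.735 t 18.55 w 0.152 F [  0.8  -0.4 -15.7] M [-0.34 -0.15  0.11]
shift [ 0.4  1.8 -0.8] turn -0.1304
```

With a 15 N upward pull it lifts about 0.4 mm and then holds, so roughly 7° of play remains. I'm going back down and taking that up.

>>> play_rows:
  plan:
    - [1.0,0,0,0,1]
    - [2.2,0,0,0,1]
    - [2.2,0,0,0.04,1]
    - [2.2,0,0,0.08,1]
    - [2.2,0,0,0.12,1]
    - [2.2,0,0,0.12,1]

```text
time: 19.35
tool_pos: [0.4985, 0.133, 0.1251]
tool_rot: [-0.286, -0.646, -0.286, 0.647]
contact_force: [-2.4, -1.3, -10.5]
gripper_width: 0.151
```

```bash
python3 - <<'E'
from h import *
for i in range(3): goto([.5000,.1324,.125],-42.3);manip.grab_frame('top')
E
```

```text
pos [0.4985 0.133  0.1251] psi -42.3 tilt [-0.002 -0.    -1.   ] q6 0.855 t 19.35 w 0.151 F [ -2.4  -1.3 -10.5] M [-0.38  0.88  0.18]
shift [ 0.1  1.5 -0.5] turn -0.0001
pos [0.4985 0.133  0.1251] psi -42.3 tilt [-0.002 -0.    -1.   ] q6 0.855 t 19.4 w 0.149 F [-3.8 -1.8 -9.2] M [-0.41  0.89  0.18]
shift [ 0.1  1.5 -0.5] turn 0.0
pos [0.4986 0.1331 0.1251] psi -42.3 tilt [-0.001  0.    -1.   ] q6 0.855 t 19.45 w 0.151 F [ -3.3  -1.4 -10. ] M [-0.35  0.98  0.17]
shift [ 0.1  1.5 -0.5] turn 0.0
```

>>> play_rows:
  plan:
    - [0.7,0,0,0,1]
    - [1.5,0,0,0,1]
    - [1.5,0,0,0,1]

```text
time: 19.88
tool_pos: [0.4987, 0.133, 0.1251]
tool_rot: [-0.286, -0.646, -0.286, 0.647]
contact_force: [-9.0, -1.4, -2.2]
gripper_width: 0.15
```

```bash
python3 - <<'E'
from h import *
for i in range(3): goto([.5000,.1324,.125],-42.3);manip.grab_frame('top')
E
```

```text
pos [0.4987 0.133  0.1251] psi -42.31 tilt [-0.002 -0.    -1.   ] q6 0.855 t 19.875 w 0.15 F [-9.  -1.4 -2.2] M [-0.46  1.77  0.16]
shift [ 0.1  1.4 -0.4] turn -0.0001
pos [0.4987 0.133  0.125 ] psi -42.31 tilt [-0.002 -0.    -1.   ] q6 0.855 t 19.925 w 0.149 F [-8.3 -1.5 -2.5] M [-0.49  1.74  0.17]
shift [ 0.   1.4 -0.4] turn -0.0001
pos [0.4987 0.1331 0.1251] psi -42.31 tilt [-0.002 -0.    -1.   ] q6 0.855 t 19.975 w 0.148 F [-8.6 -1.4 -0.8] M [-0.5   1.75  0.15]
shift [ 0.1  1.4 -0.4] turn -0.0002
```

>>> play_rows:
  plan:
    - [0,-0.9,0.8,0,1]
    - [0,-0.9,0.8,0.03,1]
    - [0,-0.9,0.8,0.06,1]
    - [0,-0.9,0.8,0.06,1]

```text
time: 20.52
tool_pos: [0.4983, 0.1334, 0.125]
tool_rot: [0.266, 0.656, 0.266, -0.655]
contact_force: [-5.8, -0.8, -3.1]
gripper_width: 0.153
```

```bash
python3 - <<'E'
from h import *
for i in range(3): goto([.5000,.1324,.125],-42.3);manip.grab_frame('top')
E
```

```text
pos [0.4983 0.1334 0.125 ] psi -45.82 tilt [ 0.001  0.001 -1.   ] q6 0.916 t 20.525 w 0.153 F [-5.8 -0.8 -3.1] M [-0.31  1.34  0.03]
shift [ 0.   1.9 -0.5] turn -0.0614
pos [0.4983 0.1334 0.125 ] psi -45.81 tilt [ 0.001  0.001 -1.   ] q6 0.916 t 20.575 w 0.153 F [-5.6 -0.4 -3.6] M [-0.32  1.4   0.1 ]
shift [ 0.   1.8 -0.5] turn -0.0613
pos [0.4983 0.1334 0.125 ] psi -45.81 tilt [ 0.001  0.001 -1.   ] q6 0.916 t 20.625 w 0.151 F [-5.7 -1.  -3.4] M [-0.31  1.4   0.07]
shift [ 0.   1.9 -0.5] turn -0.0613
```

Turning resistance has risen only slightly and the collar hasn't moved for several steps, so turning further could force the thread. I'm letting go and checking that it stays home before I withdraw.

>>> play_rows:
  plan:
    - [0,0,0,0,0.2]
    - [0,0,0,0,0.2]
    - [0,0,0,0,0.2]
    - [0,0,0,0,0.2]

```text
time: 21.18
tool_pos: [0.4986, 0.1331, 0.1242]
tool_rot: [0.266, 0.656, 0.266, -0.654]
contact_force: [-0.3, 1.0, -1.3]
gripper_width: 0.4
```

```bash
cat > chk.py <<'E'
from h import *
goto([.5000,.1324,.125],-42.3)
for n in ('scene','top','wrist'):
    d=grab(n);P=cloud(d);z=P[...,2];ok=d['range_z']>0
    c={'scene':(.5007,.1335),'top':(.4996,.1325),'wrist':(.4994,.1304)}[n]
    r=np.hypot(P[...,0]-c[0],P[...,1]-c[1])
    pl=np.median(z[ok&(abs(z-.104)<.004)&(r>.03)&(r<.073)])
    k=ok&(r>.010)&(r<.021)&(z>.1075)&(z<.118);b=ok&(r<.022)&(z>.146)&(z<.160)
    print(n,'plane',pl.round(4),'collar top above plane (6=home)',((np.median(z[k])-pl)*1000).round(2),k.sum(),'bar top (48=home)',((np.median(z[b])-pl)*1000).round(2) if b.sum()>5 else None,b.sum())
    b=b&(abs(z-np.median(z[b]))<.003)
    if n=='top' and b.sum()>5: print(cv2.minAreaRect((P[b][:,:2]*1000).astype(np.float32)))
E
python3 chk.py
```

```text
pos [0.4986 0.1331 0.1242] psi -45.79 tilt [ 0.002  0.    -1.   ] q6 0.916 t 21.175 w 0.4 F [-0.3  1.  -1.3] M [0.05 0.   0.  ]
shift [-0.8  1.5 -0.5] turn -0.0609
scene plane 0.1051 collar top above plane (6=home) 5.95 127 bar top (48=home) 47.53 173
top plane 0.1037 collar top above plane (6=home) 5.71 12 bar top (48=home) None 0
wrist plane 0.1052 collar top above plane (6=home) 6.04 2224 bar top (48=home) 47.89 3735
  return _methods._mean(a, axis=axis, dtype=dtype,
  ret = ret.dtype.type(ret / rcount)
```

After letting go, the collar top is 6.0 mm above the turntable (6 means home) and the bar top 47.5–47.9 mm (48 means home). I'm withdrawing.

>>> play_rows:
  plan:
    - [-10,0,0,0,0.2]
    - [-30,0,0,0,0.2]
    - [-60,0,0,0,0.2]
    - [-100,0,0,0,0.2]
    - [-130,0,0,0,0.2]
    - [-130,0,0,0,0.2]
    - [-130,0,0,0,0.2]
    - [-130,0,0,0,0.2]

```text
time: 22.32
tool_pos: [0.4971, 0.1329, 0.252]
tool_rot: [-0.266, -0.654, -0.266, 0.656]
contact_force: [-0.1, -0.2, -0.3]
gripper_width: 0.401
```

```bash
python3 chk.py 2>/dev/null; python3 -c "
from h import *
grab('scene','s7.png')"
```

```text
pos [0.4971 0.1329 0.252 ] psi -45.78 tilt [-0.003 -0.    -1.   ] q6 0.916 t 22.325 w 0.401 F [-0.1 -0.2 -0.3] M [-0.    0.04  0.  ]
shift [127.    2.6  -2. ] turn -0.0608
scene plane 0.1051 collar top above plane (6=home) 5.89 139 bar top (48=home) 47.48 129
top plane 0.1037 collar top above plane (6=home) 6.19 147 bar top (48=home) 47.61 95
((494.8804016113281, 129.4590301513672), (23.759090423583984, 13.883413314819336), 44.542720794677734)
wrist plane 0.1052 collar top above plane (6=home) 6.02 803 bar top (48=home) 47.92 869
```

View pics/s7.png

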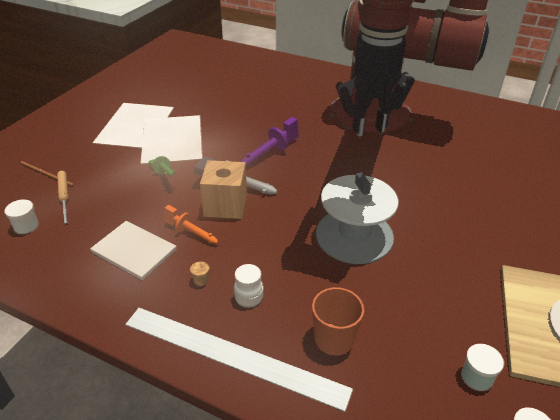

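The bolt stands home in the turntable (px 362,190), the block is empty, the bystanders are where they started, and the gripper is clear. I'm handing in.

```bash
python3 -c "
from plant import manip
print(manip.job_done())"
```

```text
the job is handed in; nothing more can be done
None
```

The bolt is screwed into the turntable with its collar home, and I've let go and handed the job in at about 22.5 s.

- **Finding the thread:** I lowered the bolt until the lugs touched the nut face at about 6 N. I then turned it clockwise until the force vanished and the bolt could drop into the gap. This was where the wrist camera's depth picture had shown the gap.
- **Screwing in:** I turned it about 130° from that point. The press stayed at about 11 N or less.
- **Final checks:** After release and withdrawal, the collar top is 5.9–6.2 mm above the turntable (6 means home). The bar top is 47.5–47.9 mm above it (48 means home). The gripper is clear and reads no force. The pot, jar, tile and cork are where they were in the scene picture.

These points did not go as expected:

- **Extra turning:** It went about 30° past the stated 100°, and I never felt a sharp stop. The turning moment rose only to about 0.1–0.18 N m, so I stopped there rather than force the thread. I saw no sign of stripping, but I can't rule it out from the readings.
- **Pull test:** At about 120° of turn, a 15 N upward pull on the bolt showed about 0.4 mm of give. I took that up with more turning but did not repeat the pull. After release the collar stayed down.
- **Look-alikes:** The four free-standing bolts toppled by themselves in the first few seconds, including ones the arm never came near. I left them where they fell.

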